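# Heat off, then show the notched test tile to the document camera

## Robot

A 6-joint arm with a two-finger parallel gripper is mounted at the origin on the work surface. World frame = base frame: x ahead of the robot, y to its left, z up, the work surface at z = 0. Lengths are in m, angles in rad, forces in N, time in s.
With the tool pointing down it reaches from about 0.35 to 0.875 m from the base axis. Payload 15.5 kg.
Tool frame: the origin (TCP) lies midway between the tips of the shut fingers; the grasp point (between the pads) lies 19 mm behind it; z points along the fingers, y is the line along which they close (so a half turn about z gives the same grasp; the last joint's range is limited). The gripper opens to 85 mm and grips with 20 to 120 N. Pads are 22 mm wide; open, the fingers measure 114 mm over their backs; the gripper's body (76 mm by 85 mm) begins 54 mm behind the grasp point. The pads swing forward as they close: fully open they stand 13 mm farther back than shut.
Start: joints at [1.246, 0.494, 1.345, -0, 1.302, -0.096], TCP at [0.142, 0.609, 0.21] pointing down, gripper open.
Joint ranges: [-2.91, 2.91], [-0.82, 2.16], [0.22, 2.67], [-1.22, 4.37], [0.12, 2.79], [-3.08, 3.08]. Speed limits (rad/s): [1.89, 1.89, 2.57, 3.01, 3.01, 3.01].

## Interface

Orientations are given as a unit quaternion [x, y, z, w].
In Python, from station import arm, viewer, job_done gives the robot as it stands.
- The arm moves only by the tool drive_tool, never from a script. Its argument "increments" is a list of rows, each an object of numbers: "tx", "ty", "tz": the shift along the tool's x, y, z in m; "ax", "ay", "az": the turn, a rotation vector about the tool's x, y, z in rad; "gripper": the gripper's target within -1 to 1 (fully open at 1, half-way at 0, shut at -1). A call has exactly 8 rows; each row is the pose to reach, as a shift and turn from the pose commanded when the call began, along the tool's axes at that moment; what a row does not reach only later rows make up. A row lasts 1/12 s, in which the tool goes at most 41.7 mm and 7.16 degrees, less where a joint would pass 70% of its speed; a pose out of reach is approached as far as the arm can. A call with a gripper value outside its range is refused whole. The fingers move at their own pace and stop on an object; the grip force is fixed at half the most. Time passes only in rows, so rows that repeat a pose let the fingers close, or fill a call up. It gives the time, the measured TCP pose, the force, the opening and the grip force at its end, in the units of the state.
- arm.state(): the state, without advancing time (a new reading comes with each control period).
- viewer.snapshot(name): name is "scene" or "top" or "wrist"; returns a dict with "pixels" (480x640x3 uint8, blue, green, red), "camera_matrix" (3x3 intrinsics, pixels), "world_from_camera" (4x4, takes a point from camera to world coordinates). Camera axes: x right, y up, looking along -z (the intrinsics and any distortion apply to the point x, -y, -z); pixel columns grow to the right and rows downward; lengths in m; the calibration is good to about 2 mm. A picture is of the moment at which its call begins. There is no depth.
- job_done(): hands the job in; it is judged then, once.
Trained networks look in the newest picture that a camera, given by its name, has taken for a name from the list of things; names that differ only in an ending like _2 or _b are one class to them, and where a whole thing is asked for, a point or a joint stands for the part that bears it (a point fixed in the world has none). Each returns a list of dicts, best first, with "confidence" (0 to 1); they miss things now and then, are a little off and sometimes report something else, mostly with a low value. They report only what shows in the picture. A call takes as long as a camera call. They do not tell look-alikes from the thing itself.
- viewer.regions_of(camera, name): "region" (480x640 bool, what is visible of it) and "bbox" ([left, top, right, bottom] in pixels, round what is visible of it).
- viewer.landmark_of(camera, name): "at" ([column, row] in pixels: a listed point, or the origin of a listed thing).
The state is a dict: "time_s": time; "joint_positions": joint angles; "joint_velocities": joint speeds; "joint_efforts": joint torques, N m; "eef_pos": TCP position; "orientation": TCP orientation; "force": force on the tool from outside, world axes, zero at the start; "moment": the same for the moment, N m; "finger_gap": finger opening in m; "finger_force": force on a finger pad.
Only numpy, scipy, OpenCV 4.12 (cv2) and the standard library are available. Lean on these libraries where they do the work, as an engineer would, in place of code of your own. Each camera call takes 0.05 s, during which the arm holds its last target. There are 200 camera calls.

## Task

Turn the warming plate's red thermostat knob fully anticlockwise to its stop, then pick up the blue glaze test tile that lies on the stilt on the plate, gripping it by the half away from its label end, which is the end with a small notch cut out of one corner. Hold it still under the document camera: level, label face up, label end towards the camera post, the label over the round yellow mark and about 8 cm above the mat. Finish while still holding it there; do not drop or tip the tile, and leave the jars, tools and other pots where they are.

Things in the scene. Friction and masses are not known exactly. Their poses are not given: they have to be found in the camera images.
- heat (a joint): thermostat knob of the warming plate, rad; 0 = fully anticlockwise seen from above (off, hard stop), grows clockwise to 2.2; it starts part way up, between 0.55 and 1.25; turns stiffly (0.04 N m friction) and stays where it is left
- heat_grip (a point): point on the vertical axis of the red knob, at the height to grip. The knob's grip is an upright bar 42 long, 14 thick and 32 high, reaching from 23 below this point (there a disc 44 across) to 7 above it. x axis: along the bar (fixed to the knob, turns with it); z up
- plate: grey warming plate, fixed, 210 (x) by 360 (y) by 30 high, its underside on the table; origin at the centre of the underside, z up. Dark flat heating surface at 30 above the table on its -y part; the knob is at x = 0, y = +126
- stilt: terracotta round kiln stilt, fixed on the heating surface, 38 across at the top and 20 high, top 50 above the table; origin at the centre of its underside. The tile lies centred and loose on it
- tile_mid (a point): centre (half-way up) of the loose ceramic test tile, 110 (x) by 45 (y) by 10 thick, 0.09 to 0.15 kg; starts level, label face up, 55 above the table. x: to the label end, z: out of the label face. Middle blue; label end (+x) matt pale, 35 long, three dark marks on top, a 10 by 11 notch cut from its +x +y corner; other end (-x) white glaze, 30 long, corners whole
- tile_label (a point): centre of the tile's label end, 38 from the tile's centre along its length (+x), half-way up; same axes as tile_mid
- reader: document camera, fixed: black mat 130 by 130 by 4 high with origin at the centre of its underside; white foot and a thin post 130 from the origin towards its +x, with a white camera head at 205 to 265 above the table reaching back to 80 from the origin. x axis: from the mat's centre to the post; z up
- mark (a point): centre of the round yellow mark (40 across), in the middle of the mat, on the mat's top, 4 above the table
- jar_pink: white jar with a red lid, 68 across, 85 high, bystander; origin at the centre of its underside
- jar_yellow: white jar with a yellow lid, 80 across, 100 high, bystander; origin at the centre of its underside
- brush_tin: red tin with brushes, 72 across, 225 high with the brushes, bystander; origin at the centre of its underside
- wood_knife: wooden spatula 200 long lying flat, bystander; lies along its x axis, handle to -x
- bowl: small blue bowl, 110 across, 45 high, bystander; origin at the centre of its underside
- green_tile: plain green tile 110 by 45 by 10 lying on the table, no notch, bystander; origin at the centre of its underside
Not all that is in view belongs to the job. Of the things that look like the part that bears tile_mid, the smallest one is meant.

How it is judged:
On the way, in this order (a step that is already met when the one before it is completed fails the run):
1. the thermostat is turned fully anticlockwise to its stop (below 0.08 rad), the tile still on its stilt (value of joint heat below 0.08 rad and height (world z) of tile_mid below 0.065 m), for 0.2 s.
2. the tile is lifted clear of the stilt in the fingers (height (world z) of tile_mid above 0.07 m and contact force between tile and the fingers above 1 N), for 0.2 s.
At the end, for the whole second after the job is handed in: Knob below 0.10 rad. Tile still, carried by the fingers alone, gripped at most 12 mm past its middle towards the label; label centre within 20 mm level distance of the mark and 55 to 115 mm above it; label up and level within 0.20 rad; label end towards the post within 0.30 rad (value of joint heat below 0.1 rad and contact force between tile and the fingers above 1 N and contact force between tile and reader below 0.05 N and x of the grasp point in the frame of tile_mid below 0.012 m and horizontal distance between tile_label and mark below 0.02 m and z of tile_label in the frame of mark between 0.055 and 0.115 m and angle between tile_mid's own z axis and vertical below 0.2 rad and angle between the x axis of tile_mid and the x axis of reader, either way round below 0.3 rad and x of tile_mid in the frame of reader below 0 m and linear speed of tile below 0.03 m/s); the arm keeps its last pose, push and grip.
It fails at once if the tile is tipped by more than 0.6 rad (angle between tile_mid's own z axis and vertical above 0.6 rad).
It fails at once if the tile falls off its stilt or is dropped (height (world z) of tile_mid below 0.045 m).
It fails at once if a bystander is moved by more than 25 mm (distance of any of jar_pink, jar_yellow, brush_tin, wood_knife, bowl, green_tile from where it was at the start of the episode above 0.025 m).
It also fails if it takes over 51 s, if anything falls off the work surface, if the arm or the gripper's body presses on something with over 40 N, if the wrist force passes 120 N, or if a joint passes its speed limit or range.

## Working session

There is one attempt and no reset: what is moved stays moved. The work goes in short steps, Python scripts to look and compute and a tool call to move; the robot and the scene stay as the last step left them, time stands still between calls to the robot, and variables do not carry over. Pictures are saved under pics/ and viewed, at most 10 in all, crops included, and the job is handed in when it is done.

Besides the shell and the picture viewer there is one more tool, called after "Call:" as name([rows], argument=value, ...), one row to a line, values as JSON. drive_tool: Moves the arm, as the interface text tells. Its arguments: {"type":"object","properties":{"increments":{"type":"array"}},"required":["increments"]}

```bash
ls; mkdir -p pics
cat > h.py <<'E'
import numpy as np, cv2
from station import arm, viewer, job_done
from scipy.spatial.transform import Rotation as R
def ray(s,px):
    K=np.array(s["camera_matrix"]);T=np.array(s["world_from_camera"])
    d=np.linalg.inv(K)@[px[0],px[1],1.]; d=np.array([d[0],-d[1],-d[2]])
    return T[:3,3],T[:3,:3]@d
def at_z(s,px,z):
    o,d=ray(s,px); return o+d*(z-o[2])/d[2]
def proj(s,P):
    K=np.array(s["camera_matrix"]);T=np.array(s["world_from_camera"])
    p=T[:3,:3].T@(np.array(P)-T[:3,3]); p=K@[p[0],-p[1],-p[2]]; return p[:2]/p[2]
E
python3 - <<'E'
from h import *
Z=dict(heat_grip=.053,plate=0,stilt=.03,tile_mid=.055,tile_label=.055,reader=0,mark=.004,jar_pink=0,jar_yellow=0,brush_tin=0,wood_knife=0,bowl=0,green_tile=0)
for c in ["scene","top"]:
    s=viewer.snapshot(c); cv2.imwrite(f"pics/{c}0.png",s["pixels"])
    print(c,np.round(s["world_from_camera"][:3,3] if hasattr(s["world_from_camera"],'shape') else s["world_from_camera"],3).tolist())
    for n,z in Z.items():
        for r in viewer.landmark_of(c,n)[:3]:
            print(c,n,round(r["confidence"],2),np.round(r["at"]).tolist(),np.round(at_z(s,r["at"],z),3).tolist())
s=arm.state(); print({k:np.round(v,3).tolist() for k,v in s.items()})
E
```

```text
pics
scene [1.625, 0.287, 1.248]
scene heat_grip 0.7 [278.0, 246.0] [0.586, -0.183, 0.053]
scene heat_grip 0.51 [320.0, 240.0] [0.53, -0.073, 0.053]
scene plate 0.9 [278.0, 245.0] [0.535, -0.205, 0.0]
scene stilt 0.4 [254.0, 238.0] [0.553, -0.273, 0.03]
scene tile_mid 0.97 [255.0, 236.0] [0.566, -0.262, 0.055]
scene tile_mid 0.7 [297.0, 186.0] [0.322, -0.214, 0.055]
scene tile_mid 0.62 [194.0, 177.0] [0.368, -0.555, 0.055]
scene tile_label 0.8 [305.0, 192.0] [0.341, -0.179, 0.055]
scene tile_label 0.67 [210.0, 175.0] [0.343, -0.506, 0.055]
scene tile_label 0.65 [239.0, 239.0] [0.591, -0.305, 0.055]
scene reader 0.86 [431.0, 264.0] [0.493, 0.251, 0.0]
scene mark 0.73 [430.0, 263.0] [0.492, 0.249, 0.004]
scene jar_pink 0.84 [230.0, 289.0] [0.735, -0.281, 0.0]
scene jar_yellow 0.76 [337.0, 327.0] [0.779, 0.047, 0.0]
scene brush_tin 0.9 [509.0, 263.0] [0.428, 0.472, 0.0]
scene brush_tin 0.42 [254.0, 234.0] [0.514, -0.294, 0.0]
scene brush_tin 0.19 [403.0, 224.0] [0.351, 0.142, 0.0]
scene wood_knife 0.65 [200.0, 219.0] [0.495, -0.484, 0.0]
scene green_tile 0.68 [406.0, 223.0] [0.344, 0.15
[... 802 characters left out ...]
llow 0.73 [294.0, 145.0] [0.788, 0.051, 0.0]
top brush_tin 0.59 [137.0, 265.0] [0.435, 0.478, 0.0]
top wood_knife 0.89 [485.0, 251.0] [0.498, -0.492, 0.0]
top bowl 0.79 [132.0, 210.0] [0.587, 0.5, 0.0]
top green_tile 0.75 [258.0, 295.0] [0.359, 0.138, 0.0]
top green_tile 0.52 [380.0, 236.0] [0.533, -0.198, 0.0]
{'time_s': 1.4, 'joint_positions': [1.245, 0.494, 1.346, 0.0, 1.303, -0.096], 'joint_velocities': [-0.0, 0.001, -0.003, 0.0, -0.0, 0.001], 'joint_efforts': [-0.001, -88.202, -38.426, -0.0, 0.001, -0.0], 'eef_pos': [0.142, 0.609, 0.21], 'orientation': [0.115, 0.993, -0.0, -0.0], 'force': [0.159, 0.198, 0.102], 'moment': [0.043, -0.004, -0.016], 'finger_force': 0.0, 'finger_gap': 0.085}
```

```bash
python3 -c "
import cv2,numpy as np
a=cv2.imread('pics/scene0.png');b=cv2.imread('pics/top0.png')
print(a.shape)"
```

```text
(480, 640, 3)
```

View pics/top0.png

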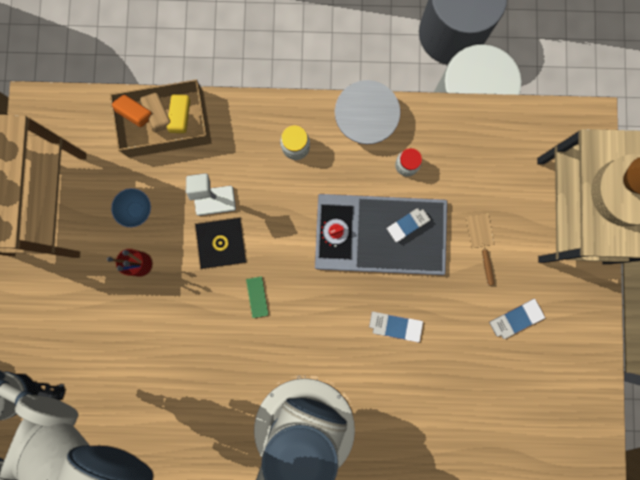

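View pics/scene0.png

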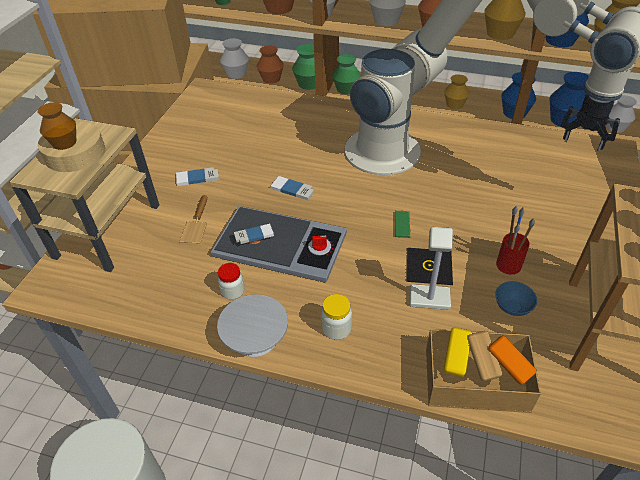

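Run:
```python
import cv2,numpy as np
b=cv2.imread('pics/top0.png');a=cv2.imread('pics/scene0.png')
c=lambda i,x,y,w,h,:cv2.resize(i[y:y+h,x:x+w],(400,300),interpolation=cv2.INTER_CUBIC)
cv2.imwrite('pics/c1.png',np.vstack([np.hstack([c(b,376,200,64,48),c(a,225,214,64,48)]),np.hstack([c(b,304,208,64,48),c(b,365,303,64,48)])]))
```

```text
(no output)
```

View pics/c1.png

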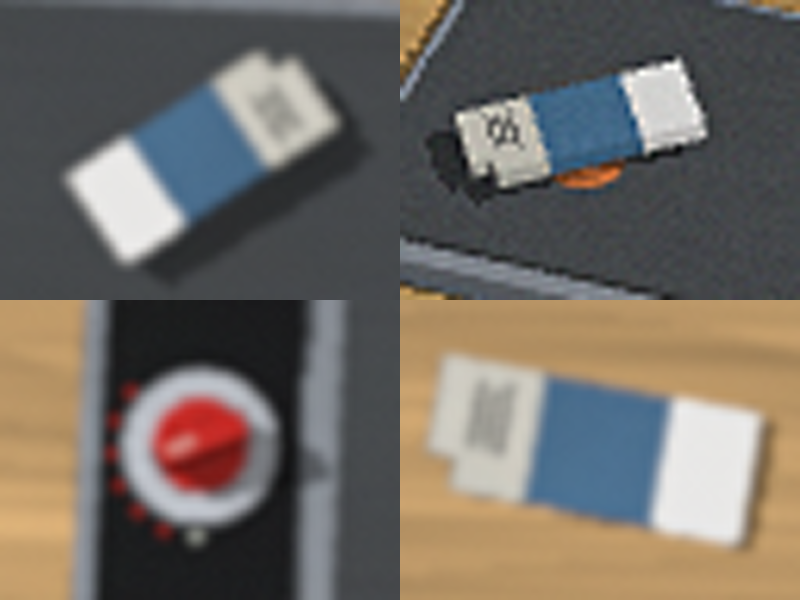

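```bash
cat >> h.py <<'E'
def go(P,yaw_y):
    """increments to TCP P, tool down, tool y at world yaw (deg)"""
    s=arm.state(); Q=R.from_quat(s["orientation"]); a=np.radians(yaw_y)
    y=np.array([np.cos(a),np.sin(a),0]); z=np.array([0,0,-1.]); G=R.from_matrix(np.array([np.cross(y,z),y,z]).T)
    t=Q.inv().apply(np.array(P)-s["eef_pos"]); r=(Q.inv()*G).as_rotvec()
    ty=Q.as_matrix()[:,1]
    print("t",s["time_s"],"tcp",np.round(s["eef_pos"],4),"yaw_y",np.degrees(np.arctan2(ty[1],ty[0])).round(1))
    print("t",np.round(t,4),"a",np.round(r,3))
E
python3 -c "
from h import *
go([.535,-.075,.27],35)"
```

```text
t 1.4 tcp [0.1424 0.6086 0.2103] yaw_y 76.8
t [-0.538  -0.5762 -0.0597] a [-0.    0.    0.73]
```

Call:
drive_tool([
  {"tz": -0.04,"gripper": 1},
  {"tz": -0.08,"gripper": 1},
  {"tx": -0.23,"ty": -0.25,"tz": -0.1,"az": 0.3,"gripper": 1},
  {"tx": -0.23,"ty": -0.25,"tz": -0.1,"az": 0.3,"gripper": 1},
  {"tx": -0.23,"ty": -0.25,"tz": -0.1,"az": 0.3,"gripper": 1},
  {"tx": -0.23,"ty": -0.25,"tz": -0.1,"az": 0.3,"gripper": 1},
  {"tx": -0.23,"ty": -0.25,"tz": -0.1,"az": 0.3,"gripper": 1},
  {"tx": -0.23,"ty": -0.25,"tz": -0.1,"az": 0.3,"gripper": 1},
])

```text
invalid input
```

```bash
python3 -c "
from h import *
go([.535,-.075,.27],35)"
```

```text
t 1.4 tcp [0.1424 0.6086 0.2103] yaw_y 76.8
t [-0.538  -0.5762 -0.0597] a [-0.    0.    0.73]
```

Call:
drive_tool([
  {"tx": 0,"ty": 0,"tz": -0.04,"ax": 0,"ay": 0,"az": 0,"gripper": 1},
  {"tx": 0,"ty": 0,"tz": -0.08,"ax": 0,"ay": 0,"az": 0,"gripper": 1},
  {"tx": -0.23,"ty": -0.25,"tz": -0.1,"ax": 0,"ay": 0,"az": 0.3,"gripper": 1},
  {"tx": -0.23,"ty": -0.25,"tz": -0.1,"ax": 0,"ay": 0,"az": 0.3,"gripper": 1},
  {"tx": -0.23,"ty": -0.25,"tz": -0.1,"ax": 0,"ay": 0,"az": 0.3,"gripper": 1},
  {"tx": -0.23,"ty": -0.25,"tz": -0.1,"ax": 0,"ay": 0,"az": 0.3,"gripper": 1},
  {"tx": -0.23,"ty": -0.25,"tz": -0.1,"ax": 0,"ay": 0,"az": 0.3,"gripper": 1},
  {"tx": -0.23,"ty": -0.25,"tz": -0.1,"ax": 0,"ay": 0,"az": 0.3,"gripper": 1},
])

```text
time_s: 2.07
eef_pos: [0.2654, 0.3895, 0.3052]
orientation: [0.262, 0.965, 0.0, 0.0]
force: [1.4, -0.1, 0.6]
finger_gap: 0.0854
finger_force: 0.0
```

```bash
python3 -c "
from h import *
go([.535,-.075,.27],35)"
```

```text
t 2.0667 tcp [0.2654 0.3895 0.3052] yaw_y 59.7
t [-0.4672 -0.2648  0.0352] a [0.    0.    0.431]
```

Call:
drive_tool([
  {"tx": -0.46,"ty": -0.26,"tz": 0.03,"ax": 0,"ay": 0,"az": 0.43,"gripper": 1},
  {"tx": -0.46,"ty": -0.26,"tz": 0.03,"ax": 0,"ay": 0,"az": 0.43,"gripper": 1},
  {"tx": -0.46,"ty": -0.26,"tz": 0.03,"ax": 0,"ay": 0,"az": 0.43,"gripper": 1},
  {"tx": -0.46,"ty": -0.26,"tz": 0.03,"ax": 0,"ay": 0,"az": 0.43,"gripper": 1},
  {"tx": -0.46,"ty": -0.26,"tz": 0.03,"ax": 0,"ay": 0,"az": 0.43,"gripper": 1},
  {"tx": -0.46,"ty": -0.26,"tz": 0.03,"ax": 0,"ay": 0,"az": 0.43,"gripper": 1},
  {"tx": -0.46,"ty": -0.26,"tz": 0.03,"ax": 0,"ay": 0,"az": 0.43,"gripper": 1},
  {"tx": -0.46,"ty": -0.26,"tz": 0.03,"ax": 0,"ay": 0,"az": 0.43,"gripper": 1},
])

```text
time_s: 2.73
eef_pos: [0.4329, 0.1015, 0.2863]
orientation: [0.462, 0.887, 0.0, 0.0]
force: [1.2, 1.0, 0.5]
finger_gap: 0.0853
finger_force: 0.0
```

```bash
python3 -c "
from h import *
go([.535,-.075,.27],35)"
```

```text
t 2.7333 tcp [0.4329 0.1015 0.2863] yaw_y 35.0
t [-0.2031 -0.0176  0.0163] a [0.001 0.    0.   ]
```

Call:
drive_tool([
  {"tx": -0.2,"ty": -0.018,"tz": 0.016,"ax": 0,"ay": 0,"az": 0,"gripper": 1},
  {"tx": -0.2,"ty": -0.018,"tz": 0.016,"ax": 0,"ay": 0,"az": 0,"gripper": 1},
  {"tx": -0.2,"ty": -0.018,"tz": 0.016,"ax": 0,"ay": 0,"az": 0,"gripper": 1},
  {"tx": -0.2,"ty": -0.018,"tz": 0.016,"ax": 0,"ay": 0,"az": 0,"gripper": 1},
  {"tx": -0.2,"ty": -0.018,"tz": 0.016,"ax": 0,"ay": 0,"az": 0,"gripper": 1},
  {"tx": -0.2,"ty": -0.018,"tz": 0.016,"ax": 0,"ay": 0,"az": 0,"gripper": 1},
  {"tx": -0.2,"ty": -0.018,"tz": 0.016,"ax": 0,"ay": 0,"az": 0,"gripper": 1},
  {"tx": -0.2,"ty": -0.018,"tz": 0.016,"ax": 0,"ay": 0,"az": 0,"gripper": 1},
])

```text
time_s: 3.4
eef_pos: [0.532, -0.0704, 0.27]
orientation: [0.462, 0.887, 0.0, -0.0]
force: [0.7, -0.0, -0.3]
finger_gap: 0.0851
finger_force: 0.0
```

Run:
```python
from h import *
s=viewer.snapshot("wrist"); cv2.imwrite("pics/w1.png",s["pixels"])
print(np.round(s["world_from_camera"],3).tolist())
for n,z in dict(heat_grip=.053,tile_mid=.055,tile_label=.055,stilt=.03).items():
    for r in viewer.landmark_of("wrist",n)[:3]: print(n,round(r["confidence"],2),np.round(r["at"]).tolist(),np.round(at_z(s,r["at"],z),4).tolist())
go([.535,-.075,.27],35)
```

```text
[[0.819, -0.553, -0.153, 0.493], [0.574, 0.789, 0.219, -0.014], [-0.0, -0.267, 0.964, 0.433], [0.0, 0.0, 0.0, 1.0]]
heat_grip 0.66 [328.0, 220.0] [0.5442, -0.0767, 0.053]
heat_grip 0.33 [362.0, 397.0] [0.708, -0.235, 0.053]
tile_mid 0.79 [246.0, 359.0] [0.5615, -0.2713, 0.055]
tile_mid 0.64 [68.0, 198.0] [0.3058, -0.2148, 0.055]
tile_label 0.86 [254.0, 384.0] [0.5876, -0.2955, 0.055]
tile_label 0.64 [94.0, 173.0] [0.3175, -0.1748, 0.055]
tile_label 0.22 [542.0, 237.0] [0.7447, 0.0416, 0.055]
t 3.65 tcp [ 0.5321 -0.0698  0.2704] yaw_y 35.1
t [-0.006  -0.0006  0.0004] a [0.    0.    0.001]
```

View pics/w1.png

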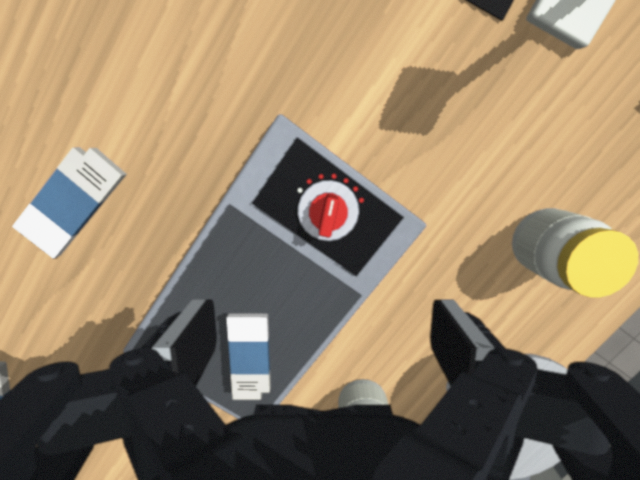

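Run:
```python
from h import *
w=cv2.imread('pics/w1.png')
c=lambda i,x,y,w,h:cv2.resize(i[y:y+h,x:x+w],(400,600),interpolation=cv2.INTER_CUBIC)
cv2.imwrite('pics/c2.png',np.hstack([c(w,298,168,64,96),c(w,214,305,68,102)]))
s=[];A=np.zeros((3,3));b=np.zeros(3)
for c in ["scene","top","wrist"]:
    q=viewer.snapshot(c)
    d=viewer.landmark_of(c,"heat_grip")
    exp=proj(q,[.54,-.075,.055]); d=min(d,key=lambda r:np.hypot(*(np.array(r["at"])-exp)))
    o,v=ray(q,d["at"]); v/=np.linalg.norm(v); P=np.eye(3)-np.outer(v,v); A+=P;b+=P@o
    print(c,d["at"],exp)
print(np.linalg.solve(A,b))
```

```text
scene [318.4, 238.1] [318.55708456 241.36968899]
top [336.7, 229.7] [336.7993883  230.15896519]
wrist [326.7, 219.1] [325.72393735 216.77490411]
[ 0.54015919 -0.07452351  0.06888351]
```

View pics/c2.png

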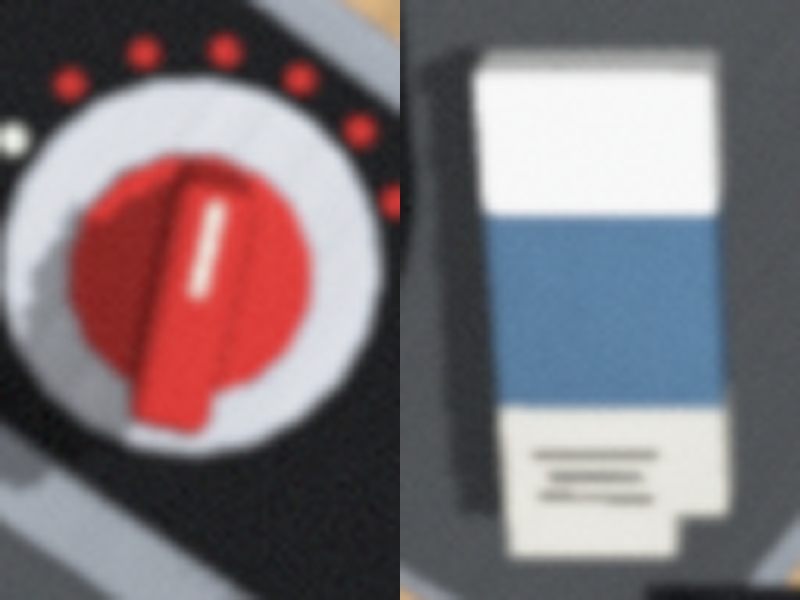

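Run:
```python
from h import *
q=viewer.snapshot("wrist"); print(q["camera_matrix"][0])
k=lambda x,y:(298+x/6.25,168+y/6.25)
t=lambda x,y:(214+(x-400)/5.882,305+y/5.882)
for zg in (.053,.057,.061,.065):
    a=at_z(q,k(219,187),zg+.007);b=at_z(q,k(170,427),zg+.007);d=at_z(q,k(190,272),zg-.023)
    l=at_z(q,k(70,272),zg-.023)-at_z(q,k(312,272),zg-.023)
    print(zg,(a+b)/2,d,"len",np.linalg.norm(a-b),"disc",np.linalg.norm(l),"pointer dir",np.degrees(np.arctan2(*(a-b)[1::-1])))
c=[at_z(q,t(*p),.06) for p in [(475,72),(718,70),(733,555),(510,555)]]
m=sum(c)/4; ax=(c[2]+c[3]-c[0]-c[1])/2
print("tile",m,"len",np.linalg.norm(ax),"w",np.linalg.norm(c[1]-c[0]),np.linalg.norm(c[2]-c[3]),"yaw",np.degrees(np.arctan2(ax[1],ax[0])))
# white dot direction at z=.03
w=at_z(q,k(12,140),.03); print("dot",w)
```

```text
[360.46384542   0.         322.813932  ]
0.053 [ 0.54264698 -0.07288386  0.06      ] [ 0.5420625  -0.07248694  0.03      ] len 0.04198572470223136 disc 0.04390054422303336 pointer dir 114.00996935407015
0.057 [ 0.54211924 -0.07225644  0.064     ] [ 0.54157983 -0.07191013  0.034     ] len 0.041535716529044066 disc 0.04346502258751238 pointer dir 114.00996935407007
0.061 [ 0.5415915  -0.07162902  0.068     ] [ 0.54109715 -0.07133333  0.038     ] len 0.04108570835585682 disc 0.0430295009519913 pointer dir 114.00996935407012
0.065 [ 0.54106376 -0.07100159  0.072     ] [ 0.54061448 -0.07075653  0.042     ] len 0.04063570018266958 disc 0.0425939793164703 pointer dir 114.00996935407018
tile [ 0.56485383 -0.26638142  0.06      ] len 0.11078959517004276 w 0.0471266461438374 0.04634851885499737 yaw -55.43199728668557
dot [ 0.50223943 -0.07126798  0.03      ]
```

```bash
python3 -c "
from h import *
go([.542,-.073,.037],24)"
```

```text
t 4.0 tcp [ 0.5323 -0.0705  0.2701] yaw_y 35.0
t [-0.0076  0.0065  0.2331] a [0.    0.    0.192]
```

Call:
drive_tool([
  {"tx": -0.008,"ty": 0.007,"tz": 0.04,"ax": 0,"ay": 0,"az": 0.12,"gripper": 1},
  {"tx": -0.008,"ty": 0.007,"tz": 0.08,"ax": 0,"ay": 0,"az": 0.19,"gripper": 1},
  {"tx": -0.008,"ty": 0.007,"tz": 0.12,"ax": 0,"ay": 0,"az": 0.19,"gripper": 1},
  {"tx": -0.008,"ty": 0.007,"tz": 0.15,"ax": 0,"ay": 0,"az": 0.19,"gripper": 1},
  {"tx": -0.008,"ty": 0.007,"tz": 0.18,"ax": 0,"ay": 0,"az": 0.19,"gripper": 1},
  {"tx": -0.008,"ty": 0.007,"tz": 0.2,"ax": 0,"ay": 0,"az": 0.19,"gripper": 1},
  {"tx": -0.008,"ty": 0.007,"tz": 0.22,"ax": 0,"ay": 0,"az": 0.19,"gripper": 1},
  {"tx": -0.008,"ty": 0.007,"tz": 0.231,"ax": 0,"ay": 0,"az": 0.19,"gripper": 1},
])

```text
time_s: 4.67
eef_pos: [0.5418, -0.073, 0.037]
orientation: [0.544, 0.839, -0.0, -0.001]
force: [-0.3, -0.3, -0.2]
finger_gap: 0.0854
finger_force: 0.0
```

```bash
python3 -c "
from h import *
go([.542,-.073,.037],24)"
```

```text
t 4.6667 tcp [ 0.5418 -0.073   0.037 ] yaw_y 24.1
t [-0.0001  0.0002 -0.    ] a [-0.002 -0.001  0.002]
```

Close on the bar.

Call:
drive_tool([
  {"tx": 0,"ty": 0,"tz": 0,"ax": 0,"ay": 0,"az": 0,"gripper": -1},
  {"tx": 0,"ty": 0,"tz": 0,"ax": 0,"ay": 0,"az": 0,"gripper": -1},
  {"tx": 0,"ty": 0,"tz": 0,"ax": 0,"ay": 0,"az": 0,"gripper": -1},
  {"tx": 0,"ty": 0,"tz": 0,"ax": 0,"ay": 0,"az": 0,"gripper": -1},
  {"tx": 0,"ty": 0,"tz": 0,"ax": 0,"ay": 0,"az": 0,"gripper": -1},
  {"tx": 0,"ty": 0,"tz": 0,"ax": 0,"ay": 0,"az": 0,"gripper": -1},
  {"tx": 0,"ty": 0,"tz": 0,"ax": 0,"ay": 0,"az": 0,"gripper": -1},
  {"tx": 0,"ty": 0,"tz": 0,"ax": 0,"ay": 0,"az": 0,"gripper": -1},
])

```text
time_s: 5.33
eef_pos: [0.5414, -0.0739, 0.0401]
orientation: [0.544, 0.839, -0.001, -0.0]
force: [-12.5, -10.8, 19.8]
finger_gap: 0.0124
finger_force: 59.1
```

Call:
drive_tool([
  {"tx": 0,"ty": -0.001,"tz": -0.003,"ax": 0,"ay": 0,"az": 0,"gripper": -1},
  {"tx": 0,"ty": -0.001,"tz": -0.004,"ax": 0,"ay": 0,"az": -0.1,"gripper": -1},
  {"tx": 0,"ty": -0.001,"tz": -0.004,"ax": 0,"ay": 0,"az": -0.2,"gripper": -1},
  {"tx": 0,"ty": -0.001,"tz": -0.004,"ax": 0,"ay": 0,"az": -0.3,"gripper": -1},
  {"tx": 0,"ty": -0.001,"tz": -0.004,"ax": 0,"ay": 0,"az": -0.4,"gripper": -1},
  {"tx": 0,"ty": -0.001,"tz": -0.004,"ax": 0,"ay": 0,"az": -0.5,"gripper": -1},
  {"tx": 0,"ty": -0.001,"tz": -0.004,"ax": 0,"ay": 0,"az": -0.6,"gripper": -1},
  {"tx": 0,"ty": -0.001,"tz": -0.004,"ax": 0,"ay": 0,"az": -0.7,"gripper": -1},
])

```text
time_s: 6.0
eef_pos: [0.5413, -0.0732, 0.0414]
orientation: [0.221, 0.975, 0.0, -0.001]
force: [11.2, 2.8, -44.1]
finger_gap: 0.012
finger_force: 61.5
```

```bash
python3 -c "
from h import *
go([.542,-.073,.041],91);print(np.round(arm.state()['moment'],2))"
```

```text
t 6.0 tcp [ 0.5413 -0.0732  0.0414] yaw_y 64.5
t [-0.0005  0.0005  0.0004] a [ 0.    -0.002 -0.463]
[ 0.33 -1.76 -0.09]
```

Call:
drive_tool([
  {"tx": 0,"ty": 0,"tz": 0.0025,"ax": 0,"ay": 0,"az": 0,"gripper": -1},
  {"tx": 0,"ty": 0,"tz": 0.0025,"ax": 0,"ay": 0,"az": -0.1,"gripper": -1},
  {"tx": 0,"ty": 0,"tz": 0.0025,"ax": 0,"ay": 0,"az": -0.2,"gripper": -1},
  {"tx": 0,"ty": 0,"tz": 0.0025,"ax": 0,"ay": 0,"az": -0.3,"gripper": -1},
  {"tx": 0,"ty": 0,"tz": 0.0025,"ax": 0,"ay": 0,"az": -0.36,"gripper": -1},
  {"tx": 0,"ty": 0,"tz": 0.0025,"ax": 0,"ay": 0,"az": -0.42,"gripper": -1},
  {"tx": 0,"ty": 0,"tz": 0.0025,"ax": 0,"ay": 0,"az": -0.46,"gripper": -1},
  {"tx": 0,"ty": 0,"tz": 0.0025,"ax": 0,"ay": 0,"az": -0.46,"gripper": -1},
])

```text
time_s: 6.67
eef_pos: [0.5419, -0.0726, 0.0411]
orientation: [-0.006, 1.0, 0.001, 0.0]
force: [0.6, 9.8, 0.2]
finger_gap: 0.0119
finger_force: 68.3
```

```bash
python3 -c "
from h import *
go([.542,-.073,.041],92);print(np.round(arm.state()['moment'],2))"
```

```text
t 6.6667 tcp [ 0.5419 -0.0726  0.0411] yaw_y 90.7
t [-0.0001 -0.0004  0.0001] a [ 0.001  0.001 -0.023]
[ 1.61 -0.14 -0.94]
```

Call:
drive_tool([
  {"tx": 0,"ty": 0,"tz": 0,"ax": 0,"ay": 0,"az": -0.01,"gripper": -1},
  {"tx": 0,"ty": 0,"tz": 0,"ax": 0,"ay": 0,"az": -0.01,"gripper": -1},
  {"tx": 0,"ty": 0,"tz": 0,"ax": 0,"ay": 0,"az": 0,"gripper": 1},
  {"tx": 0,"ty": 0,"tz": 0,"ax": 0,"ay": 0,"az": 0,"gripper": 1},
  {"tx": 0,"ty": 0,"tz": 0,"ax": 0,"ay": 0,"az": 0,"gripper": 1},
  {"tx": 0,"ty": 0,"tz": 0,"ax": 0,"ay": 0,"az": 0,"gripper": 1},
  {"tx": 0,"ty": 0,"tz": -0.02,"ax": 0,"ay": 0,"az": 0,"gripper": 1},
  {"tx": 0,"ty": 0,"tz": -0.05,"ax": 0,"ay": 0,"az": 0,"gripper": 1},
])

```text
time_s: 7.33
eef_pos: [0.54, -0.0733, 0.0892]
orientation: [-0.005, 1.0, 0.001, -0.002]
force: [0.2, 0.3, 0.2]
finger_gap: 0.0827
finger_force: 0.0
```

```bash
python3 -c "
from h import *
go([.555,-.252,.2],34.6)"
```

```text
t 7.3333 tcp [ 0.54   -0.0733  0.0892] yaw_y 90.6
t [-0.0126 -0.1787 -0.1111] a [-0.001 -0.005  0.977]
```

Call:
drive_tool([
  {"tx": -0.013,"ty": -0.02,"tz": -0.04,"ax": 0,"ay": 0,"az": 0.12,"gripper": 1},
  {"tx": -0.013,"ty": -0.06,"tz": -0.08,"ax": 0,"ay": 0,"az": 0.24,"gripper": 1},
  {"tx": -0.013,"ty": -0.1,"tz": -0.11,"ax": 0,"ay": 0,"az": 0.36,"gripper": 1},
  {"tx": -0.013,"ty": -0.14,"tz": -0.11,"ax": 0,"ay": 0,"az": 0.48,"gripper": 1},
  {"tx": -0.013,"ty": -0.178,"tz": -0.11,"ax": 0,"ay": 0,"az": 0.6,"gripper": 1},
  {"tx": -0.013,"ty": -0.178,"tz": -0.11,"ax": 0,"ay": 0,"az": 0.72,"gripper": 1},
  {"tx": -0.013,"ty": -0.178,"tz": -0.11,"ax": 0,"ay": 0,"az": 0.84,"gripper": 1},
  {"tx": -0.013,"ty": -0.178,"tz": -0.11,"ax": 0,"ay": 0,"az": 0.96,"gripper": 1},
])

```text
time_s: 8.0
eef_pos: [0.5562, -0.2531, 0.2007]
orientation: [0.461, 0.887, -0.0, 0.0]
force: [-0.2, 1.2, 0.9]
finger_gap: 0.0852
finger_force: 0.0
```

Run:
```python
from h import *
go([.555,-.252,.2],34.6)
s=viewer.snapshot("wrist"); cv2.imwrite("pics/w2.png",s["pixels"])
np.savez("w2.npz",K=s["camera_matrix"],T=s["world_from_camera"])
```

```text
t 8.0 tcp [ 0.5562 -0.2531  0.2007] yaw_y 35.1
t [ 0.0016 -0.0003  0.0007] a [-0.     0.     0.009]
```

View pics/w2.png

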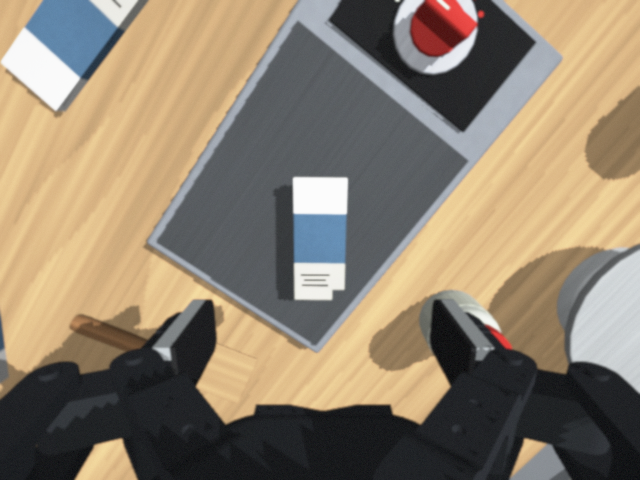

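Run:
```python
from h import *
f=np.load("w2.npz"); q=dict(camera_matrix=f["K"],world_from_camera=f["T"])
im=cv2.imread("pics/w2.png"); g=cv2.GaussianBlur(im,(3,3),0).max(2)
m=np.zeros_like(g); m[165:315,280:362]=(g[165:315,280:362]>125)
n,l,st,_=cv2.connectedComponentsWithStats(m); i=1+st[1:,4].argmax()
p=np.argwhere(l==i)[:,::-1].astype(np.float32)
w=np.array([at_z(q,x,.06)[:2] for x in p],np.float32)
(cx,cy),(a,b),an=cv2.minAreaRect(w*1000); bx=cv2.boxPoints(((cx,cy),(a,b),an)); print(cx,cy,a,b,an); print(bx.tolist())
e=max([bx[1]-bx[0],bx[2]-bx[1]],key=np.linalg.norm); print("yaw",np.degrees(np.arctan2(e[1],e[0])))
# knob: white-line pointer and red top
c=[at_z(q,x,.06) for x in [(470,30),(420,3)]]; print("bar",np.degrees(np.arctan2(*(c[1]-c[0])[1::-1])))
c=[at_z(q,x,.03) for x in [(300,20),(150,243),(316,348)]]; print("plate x",np.degrees(np.arctan2(*(c[2]-c[1])[1::-1])),np.degrees(np.arctan2(*(c[0]-c[1])[1::-1]))-90)
# reader from top and scene
for cam in ["top","scene"]:
    s=viewer.snapshot(cam)
    for r in viewer.landmark_of(cam,"mark")[:1]: print(cam,r["confidence"],at_z(s,r["at"],.004))
    h=cv2.cvtColor(s["pixels"],cv2.COLOR_BGR2GRAY); o=np.round(r["at"]).astype(int)
    cv2.imwrite(f"pics/r_{cam}.png",cv2.resize(s["pixels"][o[1]-70:o[1]+50,o[0]-60:o[0]+60],(400,400),interpolation=cv2.INTER_CUBIC)); print(o)
cv2.imwrite("pics/r.png",np.hstack([cv2.imread("pics/r_top.png"),cv2.imread("pics/r_scene.png")]))
```

```text
562.9159545898438 -266.4698486328125 47.390018463134766 112.39273834228516 34.70163345336914
[[511.4429016113281, -233.75889587402344], [575.4283447265625, -326.16009521484375], [614.3890380859375, -299.1807861328125], [550.403564453125, -206.77960205078125]]
yaw -55.298397
bar -169.3825631984148
plate x -0.46820241803189505 -2.6386190138480003
top 0.92 [0.50740058 0.25363347 0.004     ]
[219 241]
scene 0.73 [0.49730498 0.24569874 0.004     ]
[429 264]
```

View pics/r.png

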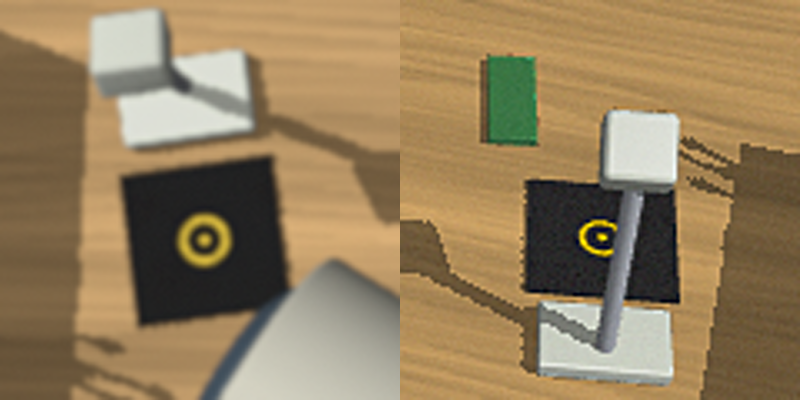

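Run:
```python
from h import *
go([.5525,-.2499,.033],34.6)
top=viewer.snapshot("top");sc=viewer.snapshot("scene")
t=lambda x,y:(159+x/3.3333,171+y/3.3333); c=lambda x,y:(369+x/3.3333,194+y/3.3333)
a=[at_z(top,t(*p),.004) for p in [(140,325),(122,178),(272,157),(205,241)]]
d=a[1]-a[0];e=a[2]-a[1];print("top",np.degrees(np.arctan2(d[1],d[0])),np.degrees(np.arctan2(e[1],e[0]))+90,a[3])
a=[at_z(sc,c(*p),.004) for p in [(525,182),(525,290),(678,302),(600,238)]] if 0 else [at_z(sc,c(x-400,y),.004) for x,y in [(525,182),(525,290),(678,302),(600,238)]]
d=a[1]-a[0];e=a[2]-a[1];print("scene",np.degrees(np.arctan2(d[1],d[0])),np.degrees(np.arctan2(e[1],e[0]))-90,a[3])
```

```text
t 8.25 tcp [ 0.5565 -0.2512  0.2006] yaw_y 35.9
t [ 0.0034 -0.0024  0.1676] a [-0.    -0.     0.022]
top 9.57644229834623 9.544019390770387 [0.50024444 0.24801507 0.004     ]
scene 10.63069603576373 9.368952675351707 [0.50239564 0.24768513 0.004     ]
```

Call:
drive_tool([
  {"tx": 0.0035,"ty": -0.0025,"tz": 0.03,"ax": 0,"ay": 0,"az": 0.022,"gripper": 1},
  {"tx": 0.0035,"ty": -0.0025,"tz": 0.06,"ax": 0,"ay": 0,"az": 0.022,"gripper": 1},
  {"tx": 0.0035,"ty": -0.0025,"tz": 0.09,"ax": 0,"ay": 0,"az": 0.022,"gripper": 1},
  {"tx": 0.0035,"ty": -0.0025,"tz": 0.105,"ax": 0,"ay": 0,"az": 0.022,"gripper": 1},
  {"tx": 0.0035,"ty": -0.0025,"tz": 0.115,"ax": 0,"ay": 0,"az": 0.022,"gripper": 1},
  {"tx": 0.0035,"ty": -0.0025,"tz": 0.12,"ax": 0,"ay": 0,"az": 0.022,"gripper": 1},
  {"tx": 0.0035,"ty": -0.0025,"tz": 0.12,"ax": 0,"ay": 0,"az": 0.022,"gripper": 1},
  {"tx": 0.0035,"ty": -0.0025,"tz": 0.12,"ax": 0,"ay": 0,"az": 0.022,"gripper": 1},
])

```text
time_s: 9.02
eef_pos: [0.553, -0.2502, 0.0814]
orientation: [0.467, 0.884, -0.0, 0.001]
force: [-0.1, -0.3, 0.9]
finger_gap: 0.0851
finger_force: 0.0
```

Run:
```python
from h import *
go([.5525,-.2499,.033],34.6)
s=viewer.snapshot("wrist"); cv2.imwrite("pics/w3.png",s["pixels"])
y=np.array([np.cos(np.radians(34.6)),np.sin(np.radians(34.6)),0]);t=np.array(arm.state()["eef_pos"])
print([proj(s,[.5639+sx*.055*.568+sy*.0225*.823,-.2664-sx*.055*.823+sy*.0225*.568,.06]).round() for sx,sy in [(-1,-1),(-1,1),(1,1),(1,-1)]], proj(s,[.5525,-.2499,.06]))
```

```text
t 9.0167 tcp [ 0.553  -0.2502  0.0814] yaw_y 34.4
t [ 0.0006 -0.0003  0.0484] a [ 0.001  0.001 -0.004]
[array([278., 208.]), array([365., 208.]), array([360., 389.]), array([285., 390.])] [321.51545493 271.62032888]
```

View pics/w3.png

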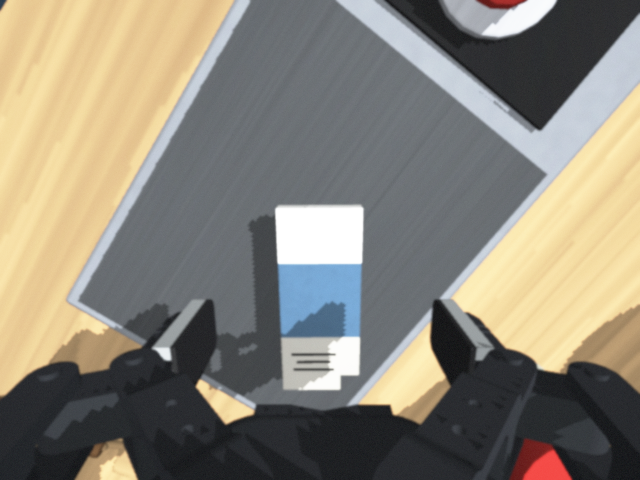

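Call:
drive_tool([
  {"tx": 0.0005,"ty": -0.001,"tz": 0.02,"ax": 0,"ay": 0,"az": 0,"gripper": 1},
  {"tx": 0.0005,"ty": -0.001,"tz": 0.035,"ax": 0,"ay": 0,"az": 0,"gripper": 1},
  {"tx": 0.0005,"ty": -0.001,"tz": 0.045,"ax": 0,"ay": 0,"az": 0,"gripper": 1},
  {"tx": 0.0005,"ty": -0.001,"tz": 0.048,"ax": 0,"ay": 0,"az": 0,"gripper": 1},
  {"tx": 0.0005,"ty": -0.001,"tz": 0.048,"ax": 0,"ay": 0,"az": 0,"gripper": 0.5},
  {"tx": 0.0005,"ty": -0.001,"tz": 0.048,"ax": 0,"ay": 0,"az": 0,"gripper": 0.3},
  {"tx": 0.0005,"ty": -0.001,"tz": 0.048,"ax": 0,"ay": 0,"az": 0,"gripper": 0.2},
  {"tx": 0.0005,"ty": -0.001,"tz": 0.048,"ax": 0,"ay": 0,"az": 0,"gripper": 0.15},
])

```text
time_s: 9.73
eef_pos: [0.5518, -0.2504, 0.0334]
orientation: [0.467, 0.884, -0.0, 0.001]
force: [-0.7, 0.6, -0.8]
finger_gap: 0.0493
finger_force: 0.0
```

Call:
drive_tool([
  {"tx": 0,"ty": 0,"tz": 0,"ax": 0,"ay": 0,"az": 0,"gripper": 0.05},
  {"tx": 0,"ty": 0,"tz": 0,"ax": 0,"ay": 0,"az": 0,"gripper": 0},
  {"tx": 0,"ty": 0,"tz": 0,"ax": 0,"ay": 0,"az": 0,"gripper": -0.1},
  {"tx": 0,"ty": 0,"tz": 0,"ax": 0,"ay": 0,"az": 0,"gripper": -0.3},
  {"tx": 0,"ty": 0,"tz": 0,"ax": 0,"ay": 0,"az": 0,"gripper": -1},
  {"tx": 0,"ty": 0,"tz": 0,"ax": 0,"ay": 0,"az": 0,"gripper": -1},
  {"tx": 0,"ty": 0,"tz": 0,"ax": 0,"ay": 0,"az": 0,"gripper": -1},
  {"tx": 0,"ty": 0,"tz": 0,"ax": 0,"ay": 0,"az": 0,"gripper": -1},
])

```text
time_s: 10.4
eef_pos: [0.5517, -0.2504, 0.0336]
orientation: [0.467, 0.884, -0.0, 0.001]
force: [-2.0, 1.2, 12.3]
finger_gap: 0.0425
finger_force: 58.9
```

Call:
drive_tool([
  {"tx": 0,"ty": 0,"tz": -0.002,"ax": 0,"ay": 0,"az": 0,"gripper": -1},
  {"tx": 0,"ty": 0,"tz": -0.005,"ax": 0,"ay": 0,"az": 0,"gripper": -1},
  {"tx": 0,"ty": 0,"tz": -0.01,"ax": 0,"ay": 0,"az": 0,"gripper": -1},
  {"tx": 0,"ty": 0,"tz": -0.02,"ax": 0,"ay": 0,"az": 0,"gripper": -1},
  {"tx": 0,"ty": 0,"tz": -0.03,"ax": 0,"ay": 0,"az": 0,"gripper": -1},
  {"tx": 0,"ty": 0,"tz": -0.04,"ax": 0,"ay": 0,"az": 0,"gripper": -1},
  {"tx": 0,"ty": 0,"tz": -0.05,"ax": 0,"ay": 0,"az": 0,"gripper": -1},
  {"tx": 0,"ty": 0,"tz": -0.06,"ax": 0,"ay": 0,"az": 0,"gripper": -1},
])

```text
time_s: 11.07
eef_pos: [0.5515, -0.2503, 0.094]
orientation: [0.467, 0.884, -0.0, 0.0]
force: [-0.5, 0.3, -0.1]
finger_gap: 0.0421
finger_force: 60.9
```

Run:
```python
from h import *
# tile yaw 9.7 -> tool y yaw 99.7 ; label over mark, grasp 20mm behind centre -> 58 mm behind mark
u=np.array([np.cos(np.radians(9.7)),np.sin(np.radians(9.7))]); g=np.array([.501,.248])-.058*u; print(g)
go([*(g-.1*u),.14],99.7)
s=viewer.snapshot("wrist"); cv2.imwrite("pics/w4.png",s["pixels"])
for n in ("tile_mid","tile_label"): print([(r["confidence"],r["at"]) for r in viewer.landmark_of("wrist",n)[:2]])
```

```text
[0.4438292  0.23822762]
t 11.0667 tcp [ 0.5515 -0.2503  0.094 ] yaw_y 34.3
t [ 0.5058  0.0956 -0.0463] a [-0.000e+00  1.000e-03 -1.141e+00]
[(0.62, [321.4, 350.5])]
[(0.71, [318.8, 418.8])]
```

View pics/w4.png

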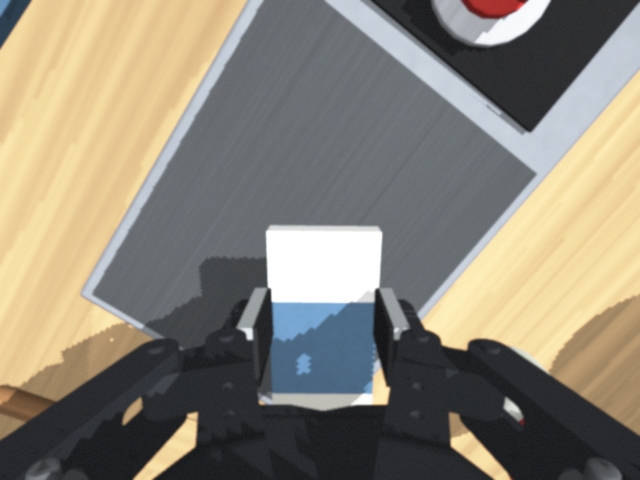

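Call:
drive_tool([
  {"tx": 0.01,"ty": 0.002,"tz": -0.01,"ax": 0,"ay": 0,"az": -0.03,"gripper": -1},
  {"tx": 0.03,"ty": 0.006,"tz": -0.02,"ax": 0,"ay": 0,"az": -0.08,"gripper": -1},
  {"tx": 0.055,"ty": 0.01,"tz": -0.03,"ax": 0,"ay": 0,"az": -0.13,"gripper": -1},
  {"tx": 0.08,"ty": 0.015,"tz": -0.04,"ax": 0,"ay": 0,"az": -0.18,"gripper": -1},
  {"tx": 0.105,"ty": 0.02,"tz": -0.046,"ax": 0,"ay": 0,"az": -0.24,"gripper": -1},
  {"tx": 0.13,"ty": 0.025,"tz": -0.046,"ax": 0,"ay": 0,"az": -0.3,"gripper": -1},
  {"tx": 0.155,"ty": 0.03,"tz": -0.046,"ax": 0,"ay": 0,"az": -0.36,"gripper": -1},
  {"tx": 0.18,"ty": 0.035,"tz": -0.046,"ax": 0,"ay": 0,"az": -0.42,"gripper": -1},
])

```text
time_s: 11.88
eef_pos: [0.4775, -0.0802, 0.1387]
orientation: [0.27, 0.963, 0.0, -0.0]
force: [0.5, 1.0, -0.8]
finger_gap: 0.0424
finger_force: 61.1
```

Run:
```python
from h import *
go([.345,.221,.14],99.7)
```

```text
t 11.8833 tcp [ 0.4775 -0.0802  0.1387] yaw_y 58.6
t [ 0.2699  0.1883 -0.0011] a [ 0.    -0.001 -0.717]
```

Call:
drive_tool([
  {"tx": 0.022,"ty": 0.015,"tz": 0,"ax": 0,"ay": 0,"az": -0.06,"gripper": -1},
  {"tx": 0.044,"ty": 0.03,"tz": 0,"ax": 0,"ay": 0,"az": -0.12,"gripper": -1},
  {"tx": 0.066,"ty": 0.045,"tz": 0,"ax": 0,"ay": 0,"az": -0.18,"gripper": -1},
  {"tx": 0.088,"ty": 0.06,"tz": 0,"ax": 0,"ay": 0,"az": -0.24,"gripper": -1},
  {"tx": 0.11,"ty": 0.075,"tz": 0,"ax": 0,"ay": 0,"az": -0.3,"gripper": -1},
  {"tx": 0.132,"ty": 0.09,"tz": 0,"ax": 0,"ay": 0,"az": -0.36,"gripper": -1},
  {"tx": 0.154,"ty": 0.105,"tz": 0,"ax": 0,"ay": 0,"az": -0.42,"gripper": -1},
  {"tx": 0.176,"ty": 0.12,"tz": 0,"ax": 0,"ay": 0,"az": -0.48,"gripper": -1},
])

```text
time_s: 12.55
eef_pos: [0.3903, 0.1139, 0.1387]
orientation: [0.034, 0.999, -0.0, -0.0]
force: [0.2, 0.1, -1.8]
finger_gap: 0.0427
finger_force: 61.1
```

Run:
```python
from h import *
go([.345,.221,.14],99.7)
```

```text
t 12.55 tcp [0.3903 0.1139 0.1387] yaw_y 86.1
t [ 0.0524  0.1038 -0.0013] a [ 0.    -0.001 -0.237]
```

Call:
drive_tool([
  {"tx": 0.008,"ty": 0.02,"tz": 0,"ax": 0,"ay": 0,"az": -0.05,"gripper": -1},
  {"tx": 0.016,"ty": 0.04,"tz": 0,"ax": 0,"ay": 0,"az": -0.1,"gripper": -1},
  {"tx": 0.024,"ty": 0.06,"tz": 0,"ax": 0,"ay": 0,"az": -0.15,"gripper": -1},
  {"tx": 0.036,"ty": 0.08,"tz": 0,"ax": 0,"ay": 0,"az": -0.2,"gripper": -1},
  {"tx": 0.044,"ty": 0.095,"tz": 0,"ax": 0,"ay": 0,"az": -0.237,"gripper": -1},
  {"tx": 0.052,"ty": 0.104,"tz": 0,"ax": 0,"ay": 0,"az": -0.237,"gripper": -1},
  {"tx": 0.052,"ty": 0.104,"tz": 0,"ax": 0,"ay": 0,"az": -0.237,"gripper": -1},
  {"tx": 0.052,"ty": 0.104,"tz": 0,"ax": 0,"ay": 0,"az": -0.237,"gripper": -1},
])

```text
time_s: 13.22
eef_pos: [0.3466, 0.2203, 0.1386]
orientation: [-0.084, 0.996, -0.0, -0.0]
force: [-0.5, -0.3, -1.1]
finger_gap: 0.0423
finger_force: 61.1
```

Run:
```python
from h import *
# label ~8cm above mat: tile mid z ~ .004+.080=.084 -> TCP ~ .084-.022=.062
go([.4438,.2382,.064],99.7)
s=viewer.snapshot("top")
for n in("mark","tile_mid","tile_label"): print(n,[(r["confidence"],r["at"],at_z(s,r["at"],.16 if n!="mark" else .004).round(4)) for r in viewer.landmark_of("top",n)[:2]])
```

```text
t 13.2167 tcp [0.3466 0.2203 0.1386] yaw_y 99.6
t [-0.0989  0.0015  0.0745] a [-0.    -0.001 -0.002]
mark [(0.77, [218.2, 241.3], array([0.5057, 0.2547, 0.004 ]))]
tile_mid [(0.92, [392.4, 326.9], array([ 0.2881, -0.2179,  0.16  ])), (0.62, [514.3, 320.8], array([ 0.311, -0.524,  0.16 ]))]
tile_label [(0.98, [377.9, 321.7], array([ 0.3001, -0.1813,  0.16  ])), (0.87, [500.5, 326.7], array([ 0.2954, -0.4893,  0.16  ]))]
```

Call:
drive_tool([
  {"tx": -0.01,"ty": 0,"tz": 0.01,"ax": 0,"ay": 0,"az": 0,"gripper": -1},
  {"tx": -0.03,"ty": 0.001,"tz": 0.025,"ax": 0,"ay": 0,"az": 0,"gripper": -1},
  {"tx": -0.05,"ty": 0.002,"tz": 0.04,"ax": 0,"ay": 0,"az": 0,"gripper": -1},
  {"tx": -0.068,"ty": 0.002,"tz": 0.055,"ax": 0,"ay": 0,"az": 0,"gripper": -1},
  {"tx": -0.083,"ty": 0.002,"tz": 0.066,"ax": 0,"ay": 0,"az": 0,"gripper": -1},
  {"tx": -0.093,"ty": 0.002,"tz": 0.072,"ax": 0,"ay": 0,"az": 0,"gripper": -1},
  {"tx": -0.099,"ty": 0.002,"tz": 0.075,"ax": 0,"ay": 0,"az": 0,"gripper": -1},
  {"tx": -0.1,"ty": 0.002,"tz": 0.075,"ax": 0,"ay": 0,"az": 0,"gripper": -1},
])

```text
time_s: 14.08
eef_pos: [0.4464, 0.2383, 0.0633]
orientation: [-0.082, 0.997, -0.0, -0.0]
force: [-0.0, -0.3, -0.7]
finger_gap: 0.0421
finger_force: 61.1
```

Run:
```python
from h import *
go([.4438,.2382,.064],99.7)
s=viewer.snapshot("scene"); t=viewer.snapshot("top"); w=viewer.snapshot("wrist")
for c,q in (("scene",s),("wrist",w)):
  for n in("tile_mid","tile_label"): print(c,n,[(r["confidence"],r["at"],at_z(q,r["at"],.085).round(4)) for r in viewer.landmark_of(c,n)[:2]])
for n,P in dict(label=[.501,.248,.09],tip=[.501+.0172*.986,.248+.0172*.168,.09]).items(): print(n,proj(s,P),proj(t,P))
c=lambda q,x,y:cv2.resize(q["pixels"][y:y+120,x:x+120],(400,400),interpolation=cv2.INTER_CUBIC)
cv2.imwrite("pics/f.png",np.hstack([c(s,370,180),c(t,159,171)]))
cv2.imwrite("pics/w5.png",w["pixels"])
```

```text
t 14.0833 tcp [0.4464 0.2383 0.0633] yaw_y 99.4
t [ 0.0026  0.0003 -0.0007] a [-0.    -0.    -0.005]
scene tile_mid [(0.94, [196.1, 173.7], array([ 0.3812, -0.5339,  0.085 ])), (0.65, [431.6, 238.3], array([0.4717, 0.2411, 0.085 ]))]
scene tile_label [(0.68, [209.4, 175.1], array([ 0.3766, -0.4893,  0.085 ])), (0.56, [308.1, 190.7], array([ 0.367, -0.16 ,  0.085]))]
wrist tile_mid [(0.72, [322.5, 351.1], array([0.4671, 0.2424, 0.085 ]))]
wrist tile_label [(0.69, [321.1, 417.6], array([0.5024, 0.2476, 0.085 ]))]
label [432.63201318 244.76997087] [215.1453423 240.1848001]
tip [432.72256674 249.24608979] [214.33514928 233.80468224]
```

View pics/f.png

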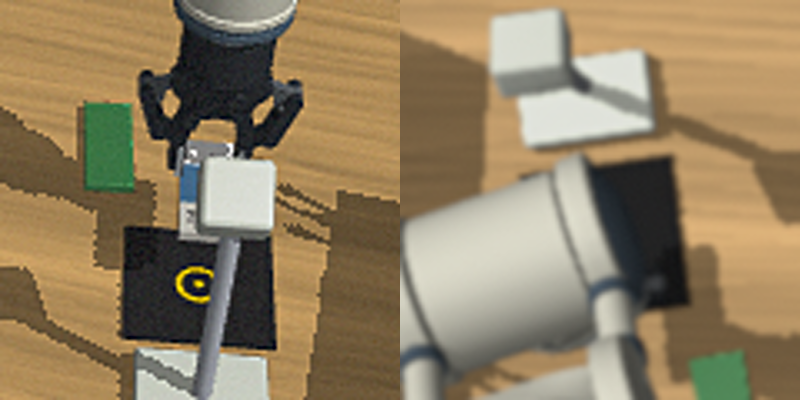

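Call:
drive_tool([
  {"tx": 0,"ty": 0,"tz": 0,"ax": 0,"ay": 0,"az": 0,"gripper": -1},
  {"tx": 0,"ty": 0,"tz": 0,"ax": 0,"ay": 0,"az": 0,"gripper": -1},
  {"tx": 0,"ty": 0,"tz": 0,"ax": 0,"ay": 0,"az": 0,"gripper": -1},
  {"tx": 0,"ty": 0,"tz": 0,"ax": 0,"ay": 0,"az": 0,"gripper": -1},
  {"tx": 0,"ty": 0,"tz": 0,"ax": 0,"ay": 0,"az": 0,"gripper": -1},
  {"tx": 0,"ty": 0,"tz": 0,"ax": 0,"ay": 0,"az": 0,"gripper": -1},
  {"tx": 0,"ty": 0,"tz": 0,"ax": 0,"ay": 0,"az": 0,"gripper": -1},
  {"tx": 0,"ty": 0,"tz": 0,"ax": 0,"ay": 0,"az": 0,"gripper": -1},
])

```text
time_s: 15.1
eef_pos: [0.4457, 0.2386, 0.0635]
orientation: [-0.083, 0.997, -0.0, -0.0]
force: [-0.8, -1.5, -1.6]
finger_gap: 0.0423
finger_force: 61.1
```

```bash
python3 -c "
from h import *
print(arm.state()['eef_pos'],job_done())"
```

```text
the job is handed in; nothing more can be done
[0.44568244 0.23855938 0.06354014] None
```

I handed the job in at about 15 s, with the knob turned anticlockwise to its stop and the tile held level, label end towards the post, about 8 cm above the mat. The label centre measured within about 3 mm of the yellow mark. The hand-in returned no verdict, and the knob's stop was felt as a sharp rise in turning moment rather than read off as an angle.

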